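Get the oil filter out from behind the service fluids

TASK

Three containers (a spray can, a square tin and a bottle) stand close around the oil filter on the stock tray. First stand all three on the rubber mat, then stand the filter on the round pad in the middle of the job tray, and then put each container back upright on the very spot of the stock tray where it stood. Keep the containers and the filter upright all the time, and do not disturb the mug, the wrench or the bearing.

Things in the scene. Friction and masses are not known exactly. Their poses are not given: they have to be found in the camera images.
- spray_can: Loose spray can, standing: plain steel cylinder 50 mm diameter, 106 mm high, with a black round cap 42 mm diameter on top (130 mm overall). About 0.3 kg. Origin: centre of the underside; z up its axis.
- square_tin: Loose bare metal tin, standing: square 50 x 50 mm, 105 mm high, with a black screw cap 24 mm diameter, off centre, on top (120 mm overall). About 0.3 kg. Origin: centre of the underside; z up, x and y square to its sides. It stands roughly square with the stock tray.
- neck_bottle: Loose grey plastic bottle, standing: round, 52 mm diameter and straight up to 98 mm, then a shoulder and a narrow neck with a white cap 24 mm diameter (130 mm overall). About 0.3 kg. Origin: centre of the underside; z up its axis.
- oil_filter: Loose spin-on oil filter, standing: short white cylinder, fluted near its closed top, 58 mm diameter, 70 mm high, about 0.25 kg. Origin: centre of the underside; z up its axis. The three taller containers stand to its left, right and front with gaps of about 12 mm, so it can be reached only once they are away.
- stock_tray: Fixed grey tray 160 (x) by 215 mm (y), floor 4 mm thick, rim 12 mm high, 3 mm thick. Origin: centre of the underside; x away from the robot at yaw 0. Flat dark pads, 62 mm across, level with the floor, mark the places: filter x=34, y=0 mm; containers (which is where varies) x=34, y=68; x=34, y=-68; x=-34, y=0. Each starts within 4 mm of its pad's centre.
- park_mat: Fixed flat black ribbed rubber mat, 190 x 190 mm, top 4 mm above the bench, empty at the start: the side area for the containers. Origin: centre of the underside; x and y along its edges.
- job_tray: Fixed bare aluminium tray, 130 x 130 mm, floor 4 mm thick, rim 12 mm high and 3 mm thick, empty at the start, with a flat dark round pad 66 mm diameter, level with the floor, in its middle. Origin: centre of the underside; x and y along its edges.
- mug: Bystander: loose white ceramic mug, 80 mm diameter, 90 mm high, with a handle at its +y side. Origin: centre of the underside.
- wrench: Bystander: loose steel wrench, about 150 mm long, lying flat on the bench at the far side, along its own x. Origin: under its middle.
- bearing: Bystander: loose dark steel bearing, a disc 62 mm diameter and 18 mm high with a hub 26 mm diameter rising to 22 mm. Origin: centre of the underside.

How it is judged:
On the way, in this order (a step that is already met when the one before it is completed fails the run):
1. the spray can, the tin and the bottle all stand on the rubber mat, let go, the filter still in its place (x of spray_can in the frame of park_mat between -0.09 and 0.09 m and y of spray_can in the frame of park_mat between -0.09 and 0.09 m and z of spray_can in the frame of park_mat between 0 and 0.009 m and angle between each of spray_can, square_tin, neck_bottle's own z axis and vertical below 0.1 rad and linear speed of each of spray_can, square_tin, neck_bottle below 0.02 m/s and contact force between the fingers and spray_can below 0.3 N and x of square_tin in the frame of park_mat between -0.09 and 0.09 m and y of square_tin in the frame of park_mat between -0.09 and 0.09 m and z of square_tin in the frame of park_mat between 0 and 0.009 m and contact force between the fingers and square_tin below 0.3 N and x of neck_bottle in the frame of park_mat between -0.09 and 0.09 m and y of neck_bottle in the frame of park_mat between -0.09 and 0.09 m and z of neck_bottle in the frame of park_mat between 0 and 0.009 m and contact force between the fingers and neck_bottle below 0.3 N and distance of oil_filter from where it was at the start of the episode below 0.03 m), for 0.2 s.
2. the filter stands on the pad in the job tray, let go, while the three containers stand on the mat (horizontal distance between oil_filter and job_tray below 0.015 m and z of oil_filter in the frame of job_tray between 0 and 0.009 m and angle between each of oil_filter, spray_can, square_tin, neck_bottle's own z axis and vertical below 0.1 rad and linear speed of each of oil_filter, spray_can, square_tin, neck_bottle below 0.02 m/s and contact force between the fingers and oil_filter below 0.3 N and x of spray_can in the frame of park_mat between -0.09 and 0.09 m and y of spray_can in the frame of park_mat between -0.09 and 0.09 m and z of spray_can in the frame of park_mat between 0 and 0.009 m and contact force between the fingers and spray_can below 0.3 N and x of square_tin in the frame of park_mat between -0.09 and 0.09 m and y of square_tin in the frame of park_mat between -0.09 and 0.09 m and z of square_tin in the frame of park_mat between 0 and 0.009 m and contact force between the fingers and square_tin below 0.3 N and x of neck_bottle in the frame of park_mat between -0.09 and 0.09 m and y of neck_bottle in the frame of park_mat between -0.09 and 0.09 m and z of neck_bottle in the frame of park_mat between 0 and 0.009 m and contact force between the fingers and neck_bottle below 0.3 N), for 0.2 s.
At the end, for the whole second after the job is handed in: The filter stands upright and at rest on the job tray's floor within 15 mm of the tray's centre, and the spray can, the tin and the bottle stand upright and at rest on the stock tray, each within 15 mm of the spot where it stood at the start; all released (horizontal distance between oil_filter and job_tray below 0.015 m and z of oil_filter in the frame of job_tray between 0 and 0.009 m and angle between each of oil_filter, spray_can, square_tin, neck_bottle's own z axis and vertical below 0.1 rad and linear speed of each of oil_filter, spray_can, square_tin, neck_bottle below 0.02 m/s and contact force between the fingers and oil_filter below 0.3 N and distance of each of spray_can, square_tin, neck_bottle from where it was at the start of the episode below 0.015 m and z of spray_can in the frame of stock_tray between 0 and 0.009 m and contact force between the fingers and spray_can below 0.3 N and z of square_tin in the frame of stock_tray between 0 and 0.009 m and contact force between the fingers and square_tin below 0.3 N and z of neck_bottle in the frame of stock_tray between 0 and 0.009 m and contact force between the fingers and neck_bottle below 0.3 N); the robot touches nothing.
It fails at once if the mug, the wrench or the bearing is moved by more than 30 mm (distance of any of mug, wrench, bearing from where it was at the start of the episode above 0.03 m).
It fails at once if a container or the filter is tipped by more than 35 degrees (angle between any of spray_can, square_tin, neck_bottle, oil_filter's own z axis and vertical above 0.61 rad).
It also fails if it takes over 147 s, if anything falls off the work surface, if the arm or the gripper's body presses on something with over 40 N, if the wrist force passes 120 N, or if a joint passes its speed limit or range.

ROBOT

A 6-joint arm with a two-finger parallel gripper is mounted at the origin on the work surface. World frame = base frame: x ahead of the robot, y to its left, z up, the work surface at z = 0. Lengths are in m, angles in rad, forces in N, time in s.
With the tool pointing down it reaches from about 0.35 to 0.775 m from the base axis. Payload 5.5 kg.
Tool frame: the origin (TCP) lies between the finger pads; the fingertips stand 17 mm ahead of it and the grasp point (between the pads) lies 2 mm behind it (env.finger_overhang is the distance from the TCP to the fingertips, in m); z points along the fingers, y is the line along which they close (so a half turn about z gives the same grasp; the last joint's range is limited). The gripper opens to 85 mm and grips with 20 to 120 N. Pads are 22 mm wide; open, the fingers measure 114 mm over their backs; the gripper's body (76 mm by 85 mm) begins 54 mm behind the grasp point. The pads swing forward as they close: fully open they stand 13 mm farther back than shut.
Start: joints at [-1.444, 0.313, 0.046, 1.304, 0, 1.431], TCP at [0.152, -0.555, 0.248] pointing down, gripper open.
Joint ranges: [-2.76, 2.76], [-0.86, 1.69], [-1.03, 1.26], [-2.2, 2.34], [-1.47, 1.5], [-3.14, 3.14]. Speed limits (rad/s): [2.57, 2.57, 3.14, 3.14, 3.14, 3.14].

INTERFACE

Orientations are given as a unit quaternion [w, x, y, z].
In Python, from workcell import env gives the robot as it stands. The module is installed in compiled form; this text tells all that it offers.
- The arm moves only by the shell command python3 -m pendant 'ROWS' [FORCE]. ROWS is JSON, a list of rows, each a list of 5 numbers: the gripper's target within -1 to 1 (fully open at 1, half-way at 0, shut at -1), then the shift along the tool's x, y, z in m, then the turn about the tool's z in rad. A call has 1 to 8 rows; each row shifts and turns the commanded pose from where the row before left it, along the tool's axes as they then stand; what a row does not reach is not made up. A row lasts 1/8 s, in which the tool goes at most 62.5 mm and 10.7 degrees, less where a joint would pass 70% of its speed; a pose out of reach is approached as far as the arm can. A call with a gripper value outside its range is refused whole. The fingers move at their own pace and stop on an object; FORCE is the grip in N (left out, the last holds). Time passes only in rows, so rows that do not move let the fingers close. It gives the time, the measured TCP pose, the force, the opening and the grip force at its end, in the units of the state.
- env.get_state(): the state, without advancing time (a new reading comes with each control period).
- env.read_camera(name): name is "side" or "top" or "wrist"; returns the picture (420x560x3 uint8, red, green, blue); there is no depth.
- env.calibration(name): a dict with "K" (3x3 intrinsics, pixels), "T" (4x4, takes a point from camera to world coordinates); the wrist camera has in their place "tool_from_camera" (4x4, takes a point from camera to tool coordinates, whose origin is the TCP and whose axes are the flange's). Camera axes: x right, y down, z forward; pixel columns grow to the right and rows downward; lengths in m; the calibration is good to about 2 mm. The wrist camera is an equidistant fisheye: a pixel r from the principal point sees the ray r / f radians off the axis. A picture is of the moment at which its call begins: read the wrist's pose just before it. calibration takes no time and is no camera call.
- env.hand_in(): hands the job in; it is judged then, once.
Trained networks look in the newest picture that a camera, given by its name, has taken for a name from the list of things; names that differ only in an ending like _2 or _b are one class to them, and where a whole thing is asked for, a point or a joint stands for the part that bears it (a point fixed in the world has none). Each returns a list of dicts, best first, with "score" (0 to 1); they miss things now and then, are a little off and sometimes report something else, mostly with a low value. They report only what shows in the picture. A call takes as long as a camera call.
- env.recognise(camera, label): "centre" ([column, row] in pixels, amid what is visible of it).
The state is a dict: "clock": time; "joint_pos": joint angles; "qvel": joint speeds; "tau": joint torques, N m; "tcp_pos": TCP position; "orientation": TCP orientation; "wrist_force": force on the tool from outside, world axes, zero at the start; "ft_torque": the same for the moment, N m; "finger_gap": finger opening in m; "grip_force": force on a finger pad.
Only numpy, scipy, OpenCV 4.12 (cv2) and the standard library are available. Lean on these libraries where they do the work, as an engineer would, in place of code of your own. Each camera call takes 0.05 s, during which the arm holds its last target. There are 200 camera calls.

## Working session

There is one attempt and no reset: what is moved stays moved. The work goes in short steps, Python scripts to look and compute and a shell command to move; the robot and the scene stay as the last step left them, time stands still between calls to the robot, and variables do not carry over. Pictures are saved under pics/ and viewed, at most 14 in all, crops included, and the job is handed in when it is done.

```bash
mkdir -p pics
cat > h.py <<'E'
from workcell import env
import numpy as np, cv2
def shot(n,f=None):
    im=env.read_camera(n)
    if f: cv2.imwrite('pics/'+f,im[:,:,::-1])
    return im
def plane(n,px,z):
    c=env.calibration(n);K=np.array(c['K']);T=np.array(c['T'])
    d=T[:3,:3]@np.linalg.solve(K,[px[0],px[1],1.]);o=T[:3,3]
    return (o+d*(z-o[2])/d[2])[:2]
E
python3 - <<'E'
from h import *
shot('top','top0.png');shot('side','side0.png')
H=dict(spray_can=.134,square_tin=.11,neck_bottle=.134,oil_filter=.074,stock_tray=.004,park_mat=.004,job_tray=.004,mug=.09,wrench=.005,bearing=.02)
for l,z in H.items():
    for c in('top','side'):
        for r in env.recognise(c,l)[:2]: print(l,c,np.round(r['centre'],0),round(r['score'],2),plane(c,r['centre'],z).round(3), plane(c,r['centre'],z/2).round(3))
s=env.get_state();print(s['clock'],s['tcp_pos'],s['orientation'],s['finger_gap'])
for c in('top','side'):print(np.round(env.calibration(c)['T'],3).tolist(),np.round(env.calibration(c)['K']).tolist())
E
```

```text
spray_can top [384. 240.] 0.9 [ 0.511 -0.214] [ 0.511 -0.226]
spray_can top [282. 139.] 0.53 [0.735 0.016] [0.748 0.017]
spray_can side [360. 173.] 0.78 [ 0.474 -0.155] [ 0.501 -0.224]
square_tin top [438. 240.] 0.85 [ 0.511 -0.339] [ 0.511 -0.354]
square_tin top [293. 222.] 0.65 [ 0.549 -0.01 ] [ 0.55 -0.01]
square_tin side [383. 142.] 0.61 [ 0.49  -0.323] [ 0.512 -0.389]
neck_bottle top [415. 270.] 0.84 [ 0.444 -0.283] [ 0.44  -0.299]
neck_bottle side [390. 168.] 0.93 [ 0.421 -0.215] [ 0.444 -0.289]
neck_bottle side [256. 324.] 0.29 [0.44  0.332] [0.464 0.301]
oil_filter top [410. 243.] 0.86 [ 0.505 -0.285] [ 0.505 -0.294]
oil_filter side [370. 162.] 0.56 [ 0.495 -0.269] [ 0.51 -0.31]
stock_tray top [398. 259.] 0.64 [ 0.463 -0.272] [ 0.463 -0.272]
stock_tray top [293. 221.] 0.18 [ 0.554 -0.012] [ 0.554 -0.013]
stock_tray side [380. 190.] 0.97 [ 0.449 -0.26 ] [ 0.45  -0.262]
park_mat top [291. 221.] 0.86 [ 0.555 -0.007] [ 0.555 -0.007]
park_mat side [299. 233.] 0.93 [ 0.55  -0.003] [ 0.551 -0.005]
job_tray top [178. 246.] 0.97 [0.49  0.272] [0.49  0.273]
job_tray side [257. 321.] 0.
[... 159 characters left out ...]
88. 139.] 0.59 [0.759 0.003] [0.759 0.003]
wrench side [232. 200.] 0.6 [ 0.763 -0.   ] [ 0.764 -0.002]
bearing top [195. 142.] 0.94 [0.746 0.233] [0.748 0.234]
bearing side [180. 257.] 0.77 [0.738 0.232] [0.744 0.227]
1.1 [ 0.15157107 -0.55468551  0.24831456] [ 3.03862905e-05  9.91117078e-01  1.32992240e-01 -1.04635151e-05] 0.08548932477665765
[[0.013, -0.998, 0.063, 0.505], [-1.0, -0.012, 0.012, 0.005], [-0.011, -0.063, -0.998, 1.351], [0.0, 0.0, 0.0, 1.0]] [[543.0, 0.0, 280.0], [0.0, 543.0, 207.0], [0.0, 0.0, 1.0]]
[[-0.831, -0.418, 0.366, 0.126], [-0.555, 0.615, -0.56, 0.736], [0.009, -0.669, -0.743, 0.999], [0.0, 0.0, 0.0, 1.0]] [[516.0, 0.0, 280.0], [0.0, 516.0, 220.0], [0.0, 0.0, 1.0]]
```

Run:
```python
import cv2
a=cv2.imread('pics/top0.png')
cv2.imwrite('pics/t1.png',cv2.resize(a[110:310,130:480],None,fx=2.28,fy=2.28,interpolation=cv2.INTER_CUBIC))
```

```text
(no output)
```

View pics/t1.png

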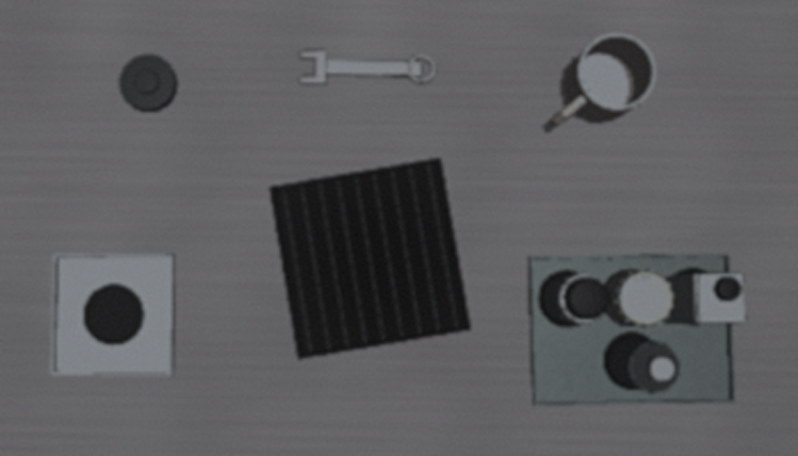

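View pics/side0.png

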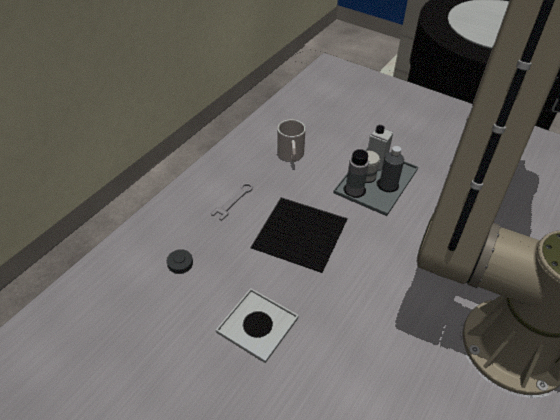

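The top view shows, in crop pixels at 2.28x from (130,110): spray can (587,298), filter (645,298), tin (719,298) and bottle (663,369) on the stock tray. The mat is centred near (370,258), turned about 9°, and the job pad is at (114,314). The side view agrees. I'll convert these to positions and turn the tool on the way.

```bash
python3 - <<'E'
from h import *
P=dict(spray=(587,298,.134),filt=(645,298,.074),tin=(719,298,.109),bottle=(663,369,.134),pad=(114,314,.004),
 m1=(270,187,.004),m2=(440,158,.004),m3=(470,327,.004),m4=(299,358,.004),s1=(529,258,.012),s2=(729,256,.012),s3=(733,402,.012),s4=(534,403,.012),
 spadbase=(567,298,.004),fpad=(633,298,.004),bpad=(633,361,.004))
for k,(u,v,z) in P.items(): print(k,plane('top',(u/2.28+130-.3,v/2.28+110-.3),z).round(3))
c=env.calibration('wrist');print({k:np.round(v,3).tolist() for k,v in c.items()})
E
python3 -m pendant '[[1,0,0,0,-0.186],[1,0,0,0,-0.186],[1,0,0,0,-0.186],[1,0,0,0,-0.186],[1,0,0,0,-0.186],[1,0,0,0,-0.186],[1,0,0,0,-0.187]]'
```

```text
spray [ 0.509 -0.22 ]
filt [ 0.51  -0.291]
tin [ 0.511 -0.356]
bottle [ 0.441 -0.294]
pad [0.486 0.268]
m1 [0.626 0.101]
m2 [ 0.66  -0.084]
m3 [ 0.477 -0.118]
m4 [0.441 0.067]
s1 [ 0.552 -0.18 ]
s2 [ 0.557 -0.395]
s3 [ 0.4   -0.399]
s4 [ 0.396 -0.186]
spadbase [ 0.509 -0.223]
fpad [ 0.51  -0.294]
bpad [ 0.442 -0.294]
{'K': [[325.192, 0.0, 284.809], [0.0, 325.192, 205.204], [0.0, 0.0, 1.0]], 'tool_from_camera': [[0.001, -0.959, -0.283, 0.072], [1.0, 0.001, 0.001, -0.0], [-0.001, -0.283, 0.959, -0.125], [0.0, 0.0, 0.0, 1.0]]}
clock: 1.98
tcp_pos: [0.1516, -0.5547, 0.2483]
orientation: [0.0, 0.705, 0.709, -0.0]
wrist_force: [0.2, -0.3, -0.5]
finger_gap: 0.0853
grip_force: 0.0
```

```bash
python3 -m pendant '[[1,0.0418,0.0446,0,0],[1,0.0418,0.0446,0,0],[1,0.0418,0.0446,0,0],[1,0.0418,0.0446,0,0],[1,0.0418,0.0446,0,0],[1,0.0418,0.0446,0,0],[1,0.0418,0.0446,0,0],[1,0.0418,0.0446,0,0]]'
python3 -m pendant '[[1,0,0,0,0],[1,0,0,0,0]]'
cat >> h.py <<'E'
from scipy.spatial.transform import Rotation as Ro
def wplane(px,z,s):
    c=env.calibration('wrist');K=np.array(c['K']);T=np.array(c['tool_from_camera'])
    v=(np.array(px,float)-K[:2,2])/K[0,0];r=np.hypot(*v);k=np.sin(r)/r if r>1e-9 else 1
    d=np.array([v[0]*k,v[1]*k,np.cos(r)])
    R=Ro.from_quat(np.roll(s['orientation'],-1)).as_matrix()
    o=R@T[:3,3]+s['tcp_pos'];d=R@T[:3,:3]@d
    return (o+d*(z-o[2])/d[2])[:2]
E
python3 - <<'E'
from h import *
s=env.get_state();print(s['tcp_pos']);shot('wrist','w1.png')
for l,z in dict(spray_can=.1,square_tin=.09,neck_bottle=.1,oil_filter=.07).items():
    for r in env.recognise('wrist',l)[:2]: print(l,np.round(r['centre']),round(r['score'],2),wplane(r['centre'],z,s).round(3))
E
```

```text
clock: 2.98
tcp_pos: [0.5101, -0.2191, 0.2486]
orientation: [0.0, 0.707, 0.707, 0.0]
wrist_force: [0.3, -0.8, -0.3]
finger_gap: 0.085
grip_force: 0.0
clock: 3.22
tcp_pos: [0.5085, -0.2206, 0.2481]
orientation: [-0.0, 0.707, 0.707, -0.0]
wrist_force: [0.6, -0.4, -0.2]
finger_gap: 0.0851
grip_force: 0.0
[ 0.50853874 -0.22055701  0.24814321]
spray_can [284. 193.] 0.84 [ 0.508 -0.218]
square_tin [287. 313.] 0.88 [ 0.51  -0.351]
neck_bottle [222. 254.] 0.6 [ 0.449 -0.277]
oil_filter [285. 192.] 0.63 [ 0.509 -0.225]
```

View pics/w1.png

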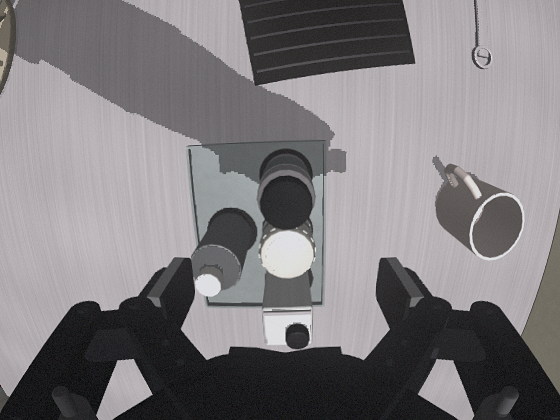

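The wrist view shows the spray cap at (286,202), the filter top at (288,254), the tin top at about (288,327) and the bottle cap at (208,285).

Run:
```python
from h import *
s=env.get_state()
for l,p,z in (('spray',(286,202),.134),('filt',(288,254),.074),('tin',(288,327),.109),('bottle',(208,285),.134),('c1',(188,146),.012),('c2',(323,141),.012),('c3',(323,303),.012),('c4',(209,304),.012)): print(l,wplane(p,z,s).round(3))
```

```text
spray [ 0.509 -0.218]
filt [ 0.511 -0.29 ]
tin [ 0.511 -0.356]
bottle [ 0.441 -0.292]
c1 [ 0.397 -0.186]
c2 [ 0.55  -0.182]
c3 [ 0.558 -0.392]
c4 [ 0.405 -0.395]
```

```bash
python3 -m pendant '[[1,0.001,0,0.05,0],[1,0,0,0.05,0],[1,0,0,0.04,0],[1,0,0,0.02,0],[1,0,0,0,0],[-1,0,0,0,0],[-1,0,0,0,0],[-1,0,0,0,0]]' 40
python3 -m pendant '[[-1,0,0,0,0],[-1,0,0,0,0],[-1,0,0,0,0]]'
```

```text
clock: 4.47
tcp_pos: [0.5095, -0.2204, 0.09]
orientation: [0.001, 0.708, 0.707, 0.0]
wrist_force: [-1.7, -0.6, 5.3]
finger_gap: 0.049
grip_force: 41.6
clock: 4.85
tcp_pos: [0.5095, -0.2204, 0.09]
orientation: [0.002, 0.707, 0.707, 0.0]
wrist_force: [-2.2, -0.2, 6.6]
finger_gap: 0.0495
grip_force: 41.7
```

```bash
python3 -m pendant '[[-1,0,0,-0.04,0],[-1,0,0,-0.02,0],[-1,0.045,0.0118,0,0],[-1,0.045,0.0118,0,0],[-1,0.045,0.0118,0,0],[-1,0.045,0.0118,0,0],[-1,0.045,0.0118,0,0],[-1,0.045,0.0118,0,0]]'
python3 -m pendant '[[-1,0,0,0,0],[-1,0,0,0.03,0],[-1,0,0,0.02,0],[-1,0,0,0,0],[-1,0,0,0,0]]'
```

```text
clock: 5.85
tcp_pos: [0.5798, 0.0519, 0.1482]
orientation: [-0.0, 0.707, 0.707, -0.0]
wrist_force: [0.5, -0.2, -2.6]
finger_gap: 0.0488
grip_force: 42.8
clock: 6.48
tcp_pos: [0.5801, 0.0497, 0.099]
orientation: [0.0, 0.708, 0.707, 0.0]
wrist_force: [-0.3, 0.0, -3.1]
finger_gap: 0.0491
grip_force: 42.8
```

```bash
python3 -m pendant '[[-1,0,0,0.005,0],[-1,0,0,0.004,0],[-1,0,0,0,0],[-1,0,0,0,0]]'
python3 -m pendant '[[0.4,0,0,0,0],[1,0,0,0,0],[1,0,0,0,0],[1,0,0,0,0],[1,0,0,0,0]]'
```

```text
clock: 6.98
tcp_pos: [0.5803, 0.0502, 0.09]
orientation: [0.001, 0.707, 0.707, 0.0]
wrist_force: [-2.2, -0.3, 2.0]
finger_gap: 0.0487
grip_force: 43.1
clock: 7.6
tcp_pos: [0.5798, 0.0502, 0.0892]
orientation: [0.0, 0.707, 0.707, -0.0]
wrist_force: [0.5, -0.3, 0.2]
finger_gap: 0.0853
grip_force: 0.0
```

```bash
python3 -m pendant '[[1,0,0,-0.05,0],[1,0,0,-0.06,0],[1,0,0,-0.05,0],[1,-0.058,-0.0098,0,0],[1,-0.058,-0.0098,0,0],[1,-0.058,-0.0098,0,0],[1,-0.058,-0.0098,0,0],[1,-0.058,-0.0098,0,0]]'
python3 -m pendant '[[1,-0.058,-0.0098,0,0],[1,-0.058,-0.0098,0,0],[1,0,0,0,0],[1,0,0,0,0]]'
python3 - <<'E'
from h import *
s=env.get_state();print(s['tcp_pos']);shot('wrist','w2.png')
for l,z in dict(square_tin=.1,neck_bottle=.1,oil_filter=.07).items():
    for r in env.recognise('wrist',l)[:2]: print(l,np.round(r['centre']),round(r['score'],2),wplane(r['centre'],z,s).round(3))
E
```

```text
clock: 8.6
tcp_pos: [0.53, -0.2415, 0.2495]
orientation: [0.0, 0.707, 0.707, 0.0]
wrist_force: [0.8, 0.5, -0.3]
finger_gap: 0.0855
grip_force: 0.0
clock: 9.1
tcp_pos: [0.5105, -0.3556, 0.249]
orientation: [-0.0, 0.708, 0.706, 0.0]
wrist_force: [-0.6, 0.4, -0.5]
finger_gap: 0.0856
grip_force: 0.0
[ 0.51048369 -0.35555783  0.2489604 ]
square_tin [283. 189.] 0.65 [ 0.509 -0.35 ]
oil_filter [286. 120.] 0.65 [ 0.512 -0.292]
```

View pics/w2.png

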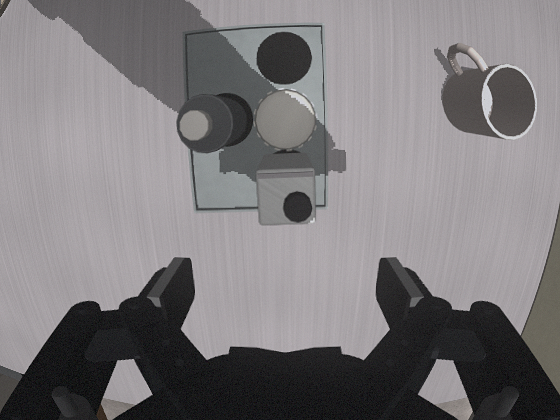

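The tin's top face is centred near (286,197), nearly square to the tool. The filter is at (286,120) and the spray can's pad is clear.

```bash
python3 - <<'E'
from h import *
s=env.get_state()
for p,z in (((258,170),.109),((313,170),.109),((316,222),.109),((259,224),.109),((286.5,197),.109),((286,119),.074),((194,124),.134)): print(wplane(p,z,s).round(4))
E
python3 -m pendant '[[1,-0.001,0.0005,0.05,0],[1,0,0,0.05,0],[1,0,0,0.04,0],[1,0,0,0.02,0],[1,0,0,0,0],[-1,0,0,0,0],[-1,0,0,0,0],[-1,0,0,0,0]]' 40
python3 -m pendant '[[-1,0,0,0,0],[-1,0,0,0,0],[-1,0,0,0,0]]'
```

```text
[ 0.4889 -0.3303]
[ 0.5345 -0.3302]
[ 0.5383 -0.3759]
[ 0.4888 -0.3778]
[ 0.5126 -0.3535]
[ 0.5121 -0.2889]
[ 0.4428 -0.2899]
clock: 10.3
tcp_pos: [0.5121, -0.3572, 0.0912]
orientation: [0.001, 0.707, 0.707, 0.0]
wrist_force: [-0.2, 0.9, 7.1]
finger_gap: 0.0499
grip_force: 41.5
clock: 10.68
tcp_pos: [0.5121, -0.3572, 0.0912]
orientation: [0.002, 0.707, 0.707, 0.0]
wrist_force: [-0.6, 1.3, 6.2]
finger_gap: 0.0495
grip_force: 41.6
```

```bash
python3 -m pendant '[[-1,0,0,-0.04,0],[-1,0,0,-0.06,0],[-1,0.0482,0.0113,0,0],[-1,0.0482,0.0113,0,0],[-1,0.0482,0.0113,0,0],[-1,0.0482,0.0113,0,0],[-1,0.0482,0.0113,0,0],[-1,0.0482,0.0113,0,0]]'
python3 -m pendant '[[-1,0,0,0,0],[-1,0,0,0.05,0],[-1,0,0,0.03,0],[-1,0,0,0.011,0],[-1,0,0,0.005,0],[-1,0,0,0.003,0],[-1,0,0,0,0],[-1,0,0,0,0]]'
```

```text
clock: 11.68
tcp_pos: [0.5794, -0.066, 0.1892]
orientation: [-0.0, 0.708, 0.707, -0.0]
wrist_force: [0.0, 0.1, -2.1]
finger_gap: 0.0497
grip_force: 41.6
clock: 12.68
tcp_pos: [0.58, -0.0678, 0.0912]
orientation: [0.001, 0.707, 0.707, 0.0]
wrist_force: [-0.7, -0.9, -0.8]
finger_gap: 0.0494
grip_force: 42.3
```

```bash
python3 -m pendant '[[0.4,0,0,0,0],[1,0,0,0,0],[1,0,0,0,0],[1,0,0,0,0],[1,0,0,0,0],[1,0,0,-0.05,0],[1,0,0,-0.06,0],[1,0,0,-0.05,0]]'
python3 -m pendant '[[1,-0.0448,-0.0276,0,0],[1,-0.0448,-0.0276,0,0],[1,-0.0448,-0.0276,0,0],[1,-0.0448,-0.0276,0,0],[1,-0.0448,-0.0276,0,0],[1,0,0,0,-0.1745],[1,0,0,0,-0.1745],[1,0,0,0,-0.1745]]'
python3 -m pendant '[[1,0,0,0,-0.1745],[1,0,0,0,-0.1745],[1,0,0,0,-0.1745],[1,0,0,0,-0.1745],[1,0,0,0,-0.1745],[1,0,0,0,-0.1745],[1,0,0,0,0],[1,0,0,0,0]]'
python3 - <<'E'
from h import *
s=env.get_state();print(s['tcp_pos'],s['joint_pos']);shot('wrist','w3.png')
for l,z in dict(neck_bottle=.1,oil_filter=.07).items():
    for r in env.recognise('wrist',l)[:2]: print(l,np.round(r['centre']),round(r['score'],2),wplane(r['centre'],z,s).round(3))
E
```

```text
clock: 13.68
tcp_pos: [0.5795, -0.0676, 0.2526]
orientation: [0.001, 0.707, 0.707, 0.0]
wrist_force: [0.1, -0.1, -0.2]
finger_gap: 0.0853
grip_force: 0.0
clock: 14.68
tcp_pos: [0.4409, -0.2917, 0.2503]
orientation: [-0.0, 0.498, 0.867, -0.0]
wrist_force: [-0.1, -0.2, -0.0]
finger_gap: 0.0854
grip_force: 0.0
clock: 15.68
tcp_pos: [0.4411, -0.2914, 0.2503]
orientation: [-0.0, 0.002, 1.0, -0.0]
wrist_force: [0.6, -0.3, 0.8]
finger_gap: 0.0856
grip_force: 0.0
[ 0.44113994 -0.29135837  0.25029397] [-7.35575675e-01  2.22547984e-01 -7.01462592e-02  1.27805715e+00
 -5.28410033e-05 -7.31432912e-01]
neck_bottle [285. 190.] 0.66 [ 0.436 -0.291]
oil_filter [288. 247.] 0.61 [ 0.503 -0.289]
```

View pics/w3.png

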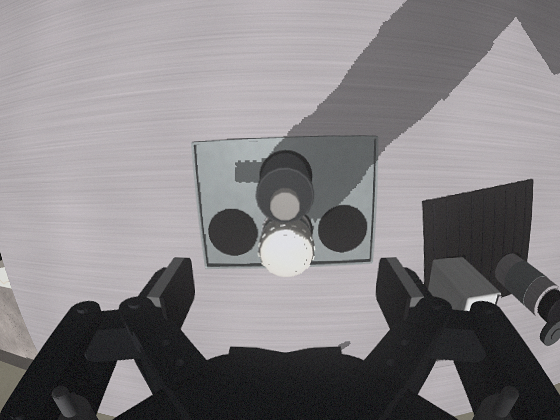

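The bottle cap sits at (285,205), straight under the tool. The spray can and tin are standing on the mat at right.

```bash
python3 -m pendant '[[1,0,0,0.05,0],[1,0,0,0.05,0],[1,0,0,0.04,0],[1,0,0,0.021,0],[1,0,0,0,0],[-1,0,0,0,0],[-1,0,0,0,0],[-1,0,0,0,0]]' 40
python3 -m pendant '[[-1,0,0,0,0],[-1,0,0,0,0],[-1,0,0,0,0]]'
```

```text
clock: 16.82
tcp_pos: [0.4421, -0.2921, 0.091]
orientation: [0.001, 0.001, 1.0, -0.001]
wrist_force: [-0.8, 1.2, 6.4]
finger_gap: 0.0509
grip_force: 41.5
clock: 17.2
tcp_pos: [0.4421, -0.2921, 0.091]
orientation: [0.001, 0.001, 1.0, -0.001]
wrist_force: [-1.0, 1.6, 6.2]
finger_gap: 0.0506
grip_force: 41.5
```

```bash
python3 -m pendant '[[-1,0,0,-0.04,0],[-1,0,0,-0.06,0],[-1,-0.0118,0.0473,0,0],[-1,-0.0118,0.0473,0,0],[-1,-0.0118,0.0473,0,0],[-1,-0.0118,0.0473,0,0],[-1,-0.0118,0.0473,0,0],[-1,-0.0118,0.0473,0,0]]'
python3 -m pendant '[[-1,0,0,0,0],[-1,0,0,0.05,0],[-1,0,0,0.03,0],[-1,0,0,0.011,0],[-1,0,0,0.005,0],[-1,0,0,0.003,0],[-1,0,0,0,0],[-1,0,0,0,0]]'
```

```text
clock: 18.2
tcp_pos: [0.5123, -0.0061, 0.1893]
orientation: [0.0, 0.001, 1.0, -0.0]
wrist_force: [0.4, -0.9, -3.1]
finger_gap: 0.0507
grip_force: 43.7
clock: 19.2
tcp_pos: [0.5129, -0.0078, 0.0911]
orientation: [0.001, 0.001, 1.0, -0.0]
wrist_force: [-0.0, -1.0, -0.8]
finger_gap: 0.0512
grip_force: 43.8
```

```bash
python3 -m pendant '[[0.4,0,0,0,0],[1,0,0,0,0],[1,0,0,0,0],[1,0,0,0,0],[1,0,0,0,0],[1,0,0,-0.05,0],[1,0,0,-0.06,0],[1,0,0,-0.05,0]]'
python3 -m pendant '[[1,0.0004,-0.0565,0,0],[1,0.0004,-0.0565,0,0],[1,0.0004,-0.0565,0,0],[1,0.0004,-0.0565,0,0],[1,0.0004,-0.0565,0,0],[1,0,0,0,0],[1,0,0,0,0]]'
python3 - <<'E'
from h import *
s=env.get_state();print(s['tcp_pos']);im=shot('wrist','w4.png');top=shot('top')
cv2.imwrite('pics/c4.png',np.hstack([im[90:330,170:420],cv2.resize(top[150:310,220:470],None,fx=2,fy=2)[:240*2]][0:1])[:,:,::-1])
cv2.imwrite('pics/t4.png',cv2.resize(top[150:310,130:470],None,fx=2.2,fy=2.2)[:,:,::-1])
for r in env.recognise('wrist','oil_filter')[:2]: print(np.round(r['centre']),round(r['score'],2),wplane(r['centre'],.07,s).round(3))
for l,z in dict(spray_can=.134,square_tin=.109,neck_bottle=.134,oil_filter=.074,job_tray=.004).items():
    for r in env.recognise('top',l)[:2]: print(l,np.round(r['centre']),round(r['score'],2),plane('top',r['centre'],z).round(3))
E
```

```text
clock: 20.2
tcp_pos: [0.5124, -0.0077, 0.2525]
orientation: [0.001, 0.001, 1.0, -0.0]
wrist_force: [1.4, -0.2, 0.3]
finger_gap: 0.0852
grip_force: 0.0
clock: 21.08
tcp_pos: [0.5096, -0.2899, 0.2499]
orientation: [-0.0, 0.001, 1.0, 0.001]
wrist_force: [-0.2, 0.4, 0.8]
finger_gap: 0.0851
grip_force: 0.0
[ 0.50958637 -0.28991624  0.24989279]
[286. 185.] 0.85 [ 0.507 -0.289]
spray_can [269. 206.] 0.92 [0.583 0.043]
square_tin [315. 209.] 0.71 [ 0.58  -0.061]
square_tin [295. 239.] 0.43 [ 0.51  -0.015]
neck_bottle [294. 238.] 0.64 [ 0.512 -0.013]
oil_filter [405. 246.] 0.52 [ 0.496 -0.273]
```

View pics/w4.png

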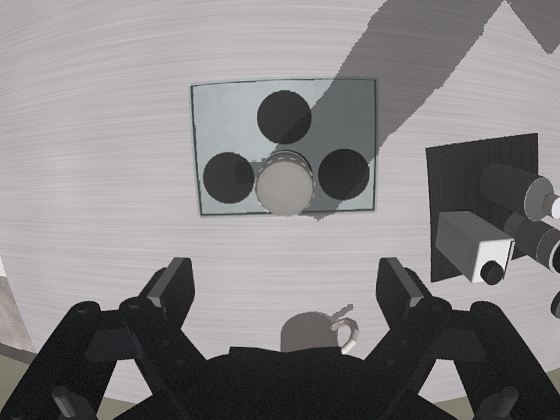

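View pics/t4.png

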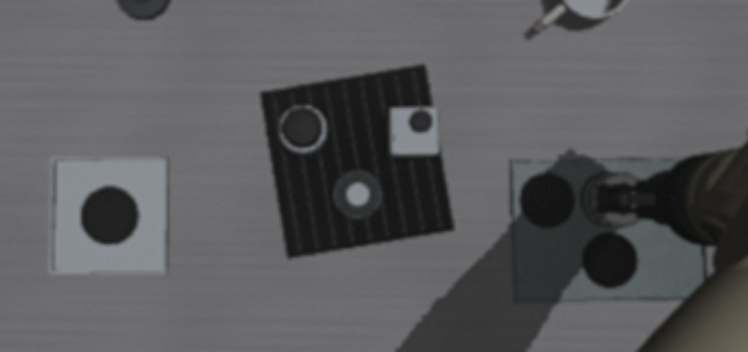

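All three containers stand well inside the mat, with the spray can at (302,127), the tin at (414,131) and the bottle at (358,195) in the top crop. The filter is centred under the tool at (286,187) in the wrist view.

```bash
python3 -m pendant '[[1,-0.001,0,0.06,0],[1,0,0,0.06,0],[1,0,0,0.05,0],[1,0,0,0.03,0],[1,0,0,0.005,0],[1,0,0,0,0],[-1,0,0,0,0],[-1,0,0,0,0]]' 40
python3 -m pendant '[[-1,0,0,0,0],[-1,0,0,0,0],[-1,0,0,0,0],[-1,0,0,0,0]]'
```

```text
clock: 22.48
tcp_pos: [0.5121, -0.291, 0.0473]
orientation: [0.001, 0.001, 1.0, -0.001]
wrist_force: [0.9, 0.5, 4.0]
finger_gap: 0.0571
grip_force: 42.8
clock: 22.98
tcp_pos: [0.5122, -0.291, 0.0473]
orientation: [0.002, 0.001, 1.0, -0.001]
wrist_force: [-0.9, 1.0, 6.6]
finger_gap: 0.0572
grip_force: 43.1
```

```bash
python3 -m pendant '[[-1,0,0,-0.05,0],[-1,0,0,-0.06,0],[-1,0,0,-0.06,0],[-1,0.0025,0.056,0,0],[-1,0.0025,0.056,0,0],[-1,0.0025,0.056,0,0],[-1,0.0025,0.056,0,0],[-1,0.0025,0.056,0,0]]'
python3 -m pendant '[[-1,0.0025,0.056,0,0],[-1,0.0025,0.056,0,0],[-1,0.0025,0.056,0,0],[-1,0.0025,0.056,0,0],[-1,0.0025,0.056,0,0],[-1,0,0,0,0],[-1,0,0,0,0]]'
python3 - <<'E'
from h import *
s=env.get_state();print(s['tcp_pos']);im=shot('wrist','w5.png')
for r in env.recognise('wrist','job_tray')[:2]: print(np.round(r['centre']),round(r['score'],2),wplane(r['centre'],.004,s).round(3))
E
```

```text
clock: 23.98
tcp_pos: [0.4984, -0.0085, 0.2156]
orientation: [0.0, 0.001, 1.0, -0.0]
wrist_force: [1.2, -0.0, -1.7]
finger_gap: 0.0571
grip_force: 44.0
clock: 24.85
tcp_pos: [0.4863, 0.2698, 0.2151]
orientation: [-0.0, 0.0, 1.0, -0.0]
wrist_force: [0.6, 0.3, -2.0]
finger_gap: 0.0571
grip_force: 44.2
[0.48626083 0.26978152 0.21510654]
[286. 159.] 0.69 [0.463 0.271]
```

View pics/w5.png

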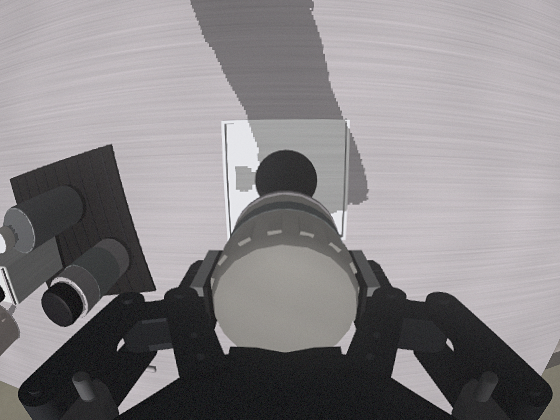

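The filter is held upright. The tray edge runs from (222,122) to (349,120), and the pad's near edge is at (286,150) with sides at columns 255 and 317.

Run:
```python
from h import *
s=env.get_state()
for p,z in (((222,122),.012),((349,120),.012),((345,237),.012),((286,150),.004),((255,180),.004),((317,180),.004)): print(wplane(p,z,s).round(4))
```

```text
[0.4234 0.2052]
[0.4215 0.3335]
[0.5477 0.3346]
[0.4539 0.2698]
[0.4857 0.237 ]
[0.4857 0.3026]
```

```bash
python3 -m pendant '[[-1,0,0,0.06,0],[-1,0,0,0.05,0],[-1,0,0,0.04,0],[-1,0,0,0.01,0],[-1,0,0,0.005,0],[-1,0,0,0.004,0],[-1,0,0,0,0],[-1,0,0,0,0]]'
```

```text
clock: 25.95
tcp_pos: [0.4874, 0.2701, 0.0473]
orientation: [0.001, 0.001, 1.0, 0.0]
wrist_force: [-0.3, 0.6, 0.4]
finger_gap: 0.057
grip_force: 44.2
```

```bash
python3 -m pendant '[[0.7,0,0,0,0],[1,0,0,0,0],[1,0,0,0,0],[1,0,0,0,0],[1,0,0,-0.05,0],[1,0,0,-0.06,0],[1,0,0,-0.06,0],[1,0,0,-0.035,0]]'
python3 - <<'E'
from h import *
s=env.get_state();print(s['tcp_pos'])
im=shot('wrist','w6.png')
for r in env.recognise('wrist','oil_filter')[:2]: print(np.round(r['centre']),round(r['score'],2),wplane(r['centre'],.074,s).round(3))
E
```

```text
clock: 26.95
tcp_pos: [0.4876, 0.2702, 0.2549]
orientation: [0.002, 0.001, 1.0, 0.001]
wrist_force: [0.4, 0.1, -0.3]
finger_gap: 0.0852
grip_force: 0.0
[0.48755456 0.27019571 0.25490607]
[284. 182.] 0.95 [0.484 0.27 ]
```

View pics/w6.png

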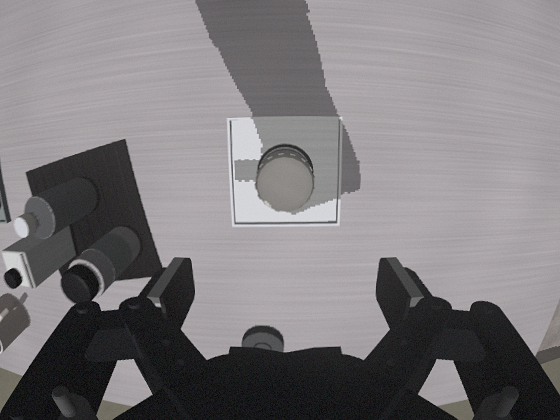

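The filter stands in the middle of the job tray at (286,182), and the containers are still standing on the mat. Next I return the bottle.

```bash
python3 -m pendant '[[1,-0.0051,-0.0556,0,0],[1,-0.0051,-0.0556,0,0],[1,-0.0051,-0.0556,0,0],[1,-0.0051,-0.0556,0,0],[1,-0.0051,-0.0556,0,0],[1,0,0,0,0],[1,0,0,0,0]]'
```

```text
clock: 27.92
tcp_pos: [0.5113, -0.0081, 0.2505]
orientation: [-0.001, 0.001, 1.0, 0.0]
wrist_force: [-0.3, 0.3, 0.3]
finger_gap: 0.0853
grip_force: 0.0
```

```bash
python3 -m pendant '[[1,0,0,0.05,0],[1,0,0,0.05,0],[1,0,0,0.04,0],[1,0,0,0.021,0],[1,0,0,0,0],[-1,0,0,0,0],[-1,0,0,0,0],[-1,0,0,0,0]]' 40
python3 -m pendant '[[-1,0,0,0,0],[-1,0,0,0,0],[-1,0,0,0,0]]'
```

```text
clock: 28.92
tcp_pos: [0.513, -0.0079, 0.0919]
orientation: [0.002, 0.0, 1.0, 0.0]
wrist_force: [-0.9, 1.7, 6.2]
finger_gap: 0.0511
grip_force: 41.5
clock: 29.3
tcp_pos: [0.513, -0.008, 0.0919]
orientation: [0.002, 0.001, 1.0, 0.0]
wrist_force: [-0.6, 3.7, 6.9]
finger_gap: 0.051
grip_force: 41.6
```

```bash
python3 -m pendant '[[-1,0,0,-0.04,0],[-1,0,0,-0.06,0],[-1,0.0118,-0.0473,0,0],[-1,0.0118,-0.0473,0,0],[-1,0.0118,-0.0473,0,0],[-1,0.0118,-0.0473,0,0],[-1,0.0118,-0.0473,0,0],[-1,0.0118,-0.0473,0,0]]'
python3 -m pendant '[[-1,0,0,0,0],[-1,0,0,0.05,0],[-1,0,0,0.03,0],[-1,0,0,0.011,0],[-1,0,0,0.005,0],[-1,0,0,0.003,0],[-1,0,0,0,0],[-1,0,0,0,0]]'
```

```text
clock: 30.3
tcp_pos: [0.4397, -0.2933, 0.1902]
orientation: [-0.0, 0.001, 1.0, 0.0]
wrist_force: [-0.4, -0.3, -2.6]
finger_gap: 0.051
grip_force: 43.8
clock: 31.3
tcp_pos: [0.4411, -0.2922, 0.0921]
orientation: [0.001, 0.001, 1.0, -0.001]
wrist_force: [-0.1, 0.2, -3.4]
finger_gap: 0.051
grip_force: 43.7
```

```bash
python3 -m pendant '[[-1,0,0,0.0015,0],[-1,0,0,0,0],[0.4,0,0,0,0],[1,0,0,0,0],[1,0,0,0,0],[1,0,0,0,0],[1,0,0,0,0]]'
python3 -m pendant '[[1,0,0,-0.05,0],[1,0,0,-0.06,0],[1,0,0,-0.05,0],[1,-0.0278,0.0448,0,0],[1,-0.0278,0.0448,0,0],[1,-0.0278,0.0448,0,0],[1,-0.0278,0.0448,0,0],[1,-0.0278,0.0448,0,0]]'
python3 -m pendant '[[1,0,0,0,0.1745],[1,0,0,0,0.1745],[1,0,0,0,0.1745],[1,0,0,0,0.1745],[1,0,0,0,0.1745],[1,0,0,0,0.1745],[1,0,0,0,0.1745],[1,0,0,0,0.1745]]'
python3 -m pendant '[[1,0,0,0,0.1745],[1,0,0,0,0],[1,0,0,0,0]]'
python3 - <<'E'
from h import *
s=env.get_state();print(s['tcp_pos']);im=shot('wrist','w7.png')
for r in env.recognise('wrist','square_tin')[:2]: print(np.round(r['centre']),round(r['score'],2),wplane(r['centre'],.1,s).round(3))
E
```

```text
clock: 32.17
tcp_pos: [0.4406, -0.2919, 0.0897]
orientation: [-0.0, 0.001, 1.0, 0.0]
wrist_force: [-0.1, 0.1, -0.2]
finger_gap: 0.0855
grip_force: 0.0
clock: 33.17
tcp_pos: [0.5807, -0.0666, 0.2498]
orientation: [0.0, 0.001, 1.0, -0.0]
wrist_force: [1.0, -0.5, 1.1]
finger_gap: 0.0856
grip_force: 0.0
clock: 34.17
tcp_pos: [0.5799, -0.068, 0.2496]
orientation: [-0.0, 0.645, 0.764, -0.0]
wrist_force: [0.5, -0.5, 0.1]
finger_gap: 0.0853
grip_force: 0.0
clock: 34.55
tcp_pos: [0.5799, -0.0681, 0.2497]
orientation: [-0.0, 0.706, 0.708, -0.0]
wrist_force: [-0.1, 0.3, -0.2]
finger_gap: 0.0854
grip_force: 0.0
[ 0.57992353 -0.06807516  0.24971487]
[282. 192.] 0.7 [ 0.578 -0.065]
```

View pics/w7.png

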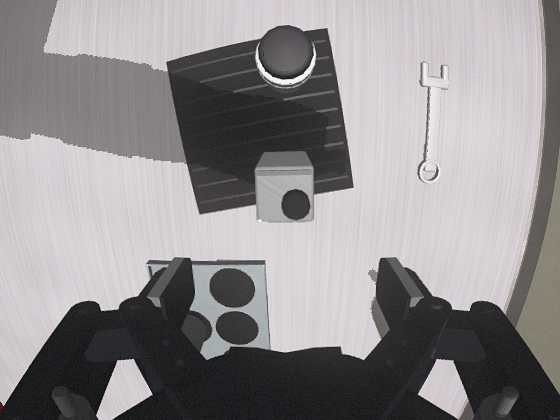

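The tin is square under the tool at (285,194), the spray can is at (287,53), and the bottle is back in the stock tray at lower left.

```bash
python3 -m pendant '[[1,0,0,0.05,0],[1,0,0,0.05,0],[1,0,0,0.04,0],[1,0,0,0.02,0],[1,0,0,0,0],[-1,0,0,0,0],[-1,0,0,0,0],[-1,0,0,0,0]]' 40
python3 -m pendant '[[-1,0,0,0,0],[-1,0,0,0,0],[-1,0,0,0,0]]'
```

```text
clock: 35.65
tcp_pos: [0.5808, -0.0683, 0.0915]
orientation: [0.001, 0.707, 0.707, 0.001]
wrist_force: [-2.1, -0.7, 5.9]
finger_gap: 0.0494
grip_force: 41.4
clock: 36.02
tcp_pos: [0.5808, -0.0683, 0.0915]
orientation: [0.001, 0.707, 0.707, 0.001]
wrist_force: [-1.5, 0.8, 6.6]
finger_gap: 0.0496
grip_force: 41.4
```

```bash
python3 -m pendant '[[-1,0,0,-0.04,0],[-1,0,0,-0.06,0],[-1,-0.0482,-0.0113,0,0],[-1,-0.0482,-0.0113,0,0],[-1,-0.0482,-0.0113,0,0],[-1,-0.0482,-0.0113,0,0],[-1,-0.0482,-0.0113,0,0],[-1,-0.0482,-0.0113,0,0]]'
python3 -m pendant '[[-1,0,0,0,0],[-1,0,0,0.05,0],[-1,0,0,0.03,0],[-1,0,0,0.011,0],[-1,0,0,0.005,0],[-1,0,0,0.004,0],[-1,0,0,0,0],[-1,0,0,0,0]]'
```

```text
clock: 37.02
tcp_pos: [0.5112, -0.3585, 0.1896]
orientation: [-0.0, 0.707, 0.707, 0.0]
wrist_force: [0.9, 1.2, -2.6]
finger_gap: 0.0496
grip_force: 41.8
clock: 38.02
tcp_pos: [0.5127, -0.3579, 0.0914]
orientation: [0.001, 0.707, 0.707, 0.0]
wrist_force: [-1.3, 0.5, 3.4]
finger_gap: 0.0495
grip_force: 43.1
```

Seated on the tray. Release, then go to the spray can at (0.580, 0.050).

```bash
python3 -m pendant '[[0.4,0,0,0,0],[1,0,0,0,0],[1,0,0,0,0],[1,0,0,0,0],[1,0,0,0,0],[1,0,0,-0.05,0],[1,0,0,-0.06,0],[1,0,0,-0.05,0]]'
python3 -m pendant '[[1,0.0583,0.0097,0,0],[1,0.0583,0.0097,0,0],[1,0.0583,0.0097,0,0],[1,0.0583,0.0097,0,0],[1,0.0583,0.0097,0,0],[1,0.0583,0.0097,0,0],[1,0.0583,0.0097,0,0],[1,0,0,0,0]]'
python3 -m pendant '[[1,0,0,0,0]]'
```

```text
clock: 39.02
tcp_pos: [0.512, -0.3573, 0.2521]
orientation: [0.001, 0.707, 0.707, 0.0]
wrist_force: [0.6, -0.7, 0.4]
finger_gap: 0.0853
grip_force: 0.0
clock: 40.02
tcp_pos: [0.5802, 0.0548, 0.2497]
orientation: [-0.0, 0.705, 0.709, 0.0]
wrist_force: [-0.4, -0.2, 0.3]
finger_gap: 0.0855
grip_force: 0.0
clock: 40.15
tcp_pos: [0.58, 0.0508, 0.2497]
orientation: [0.0, 0.707, 0.707, -0.0]
wrist_force: [-0.5, 0.0, -0.2]
finger_gap: 0.0855
grip_force: 0.0
```

```bash
python3 -m pendant '[[1,-0.0005,0,0.05,0],[1,0,0,0.05,0],[1,0,0,0.04,0],[1,0,0,0.02,0],[1,0,0,0,0],[-1,0,0,0,0],[-1,0,0,0,0],[-1,0,0,0,0]]' 40
python3 -m pendant '[[-1,0,0,0,0],[-1,0,0,0,0],[-1,0,0,0,0]]'
```

```text
clock: 41.15
tcp_pos: [0.581, 0.05, 0.0914]
orientation: [0.001, 0.708, 0.707, 0.001]
wrist_force: [-1.7, -0.8, 5.7]
finger_gap: 0.0492
grip_force: 40.9
clock: 41.52
tcp_pos: [0.581, 0.05, 0.0915]
orientation: [0.001, 0.707, 0.707, 0.0]
wrist_force: [-2.4, -1.2, 6.3]
finger_gap: 0.0493
grip_force: 40.9
```

```bash
python3 -m pendant '[[-1,0,0,-0.04,0],[-1,0,0,-0.06,0],[-1,-0.0451,-0.0119,0,0],[-1,-0.0451,-0.0119,0,0],[-1,-0.0451,-0.0119,0,0],[-1,-0.0451,-0.0119,0,0],[-1,-0.0451,-0.0119,0,0],[-1,-0.0451,-0.0119,0,0]]'
python3 -m pendant '[[-1,0,0,0,0],[-1,0,0,0.05,0],[-1,0,0,0.03,0],[-1,0,0,0.011,0],[-1,0,0,0.005,0],[-1,0,0,0.004,0],[-1,0,0,0,0],[-1,0,0,0,0]]'
```

```text
clock: 42.52
tcp_pos: [0.5079, -0.2213, 0.1898]
orientation: [0.0, 0.707, 0.707, 0.0]
wrist_force: [0.8, -0.3, -3.5]
finger_gap: 0.0491
grip_force: 43.0
clock: 43.52
tcp_pos: [0.5095, -0.2208, 0.0914]
orientation: [0.002, 0.707, 0.707, 0.0]
wrist_force: [-2.0, 1.4, 5.7]
finger_gap: 0.049
grip_force: 43.4
```

Release, back off to a clear place and check.

```bash
python3 -m pendant '[[0.4,0,0,0,0],[1,0,0,0,0],[1,0,0,0,0],[1,0,0,0,0],[1,0,0,0,0],[1,0,0,-0.05,0],[1,0,0,-0.06,0],[1,0,0,-0.05,0]]'
python3 -m pendant '[[1,0.055,0,0,0],[1,0.055,0,0,0],[1,0.055,0,0,0],[1,0.055,0,0,0],[1,0,0,0,0],[1,0,0,0,0]]'
python3 - <<'E'
from h import *
s=env.get_state();print(s['tcp_pos'],s['clock'])
a=cv2.imread('pics/top0.png')[:,:,::-1];b=shot('top');x=[cv2.resize(i[110:310,130:480],None,fx=1.49,fy=1.49) for i in (a,b)]
cv2.imwrite('pics/fin.png',np.vstack(x)[:,:,::-1])
E
```

```text
clock: 44.52
tcp_pos: [0.5086, -0.2203, 0.2521]
orientation: [0.001, 0.707, 0.707, 0.0]
wrist_force: [-0.1, -0.7, 0.4]
finger_gap: 0.0855
grip_force: 0.0
clock: 45.28
tcp_pos: [0.5088, -0.0002, 0.2498]
orientation: [0.0, 0.707, 0.707, -0.0]
wrist_force: [0.3, 0.1, -0.2]
finger_gap: 0.0851
grip_force: 0.0
[ 5.08803246e-01 -1.84332795e-04  2.49795985e-01] 45.275
```

View pics/fin.png

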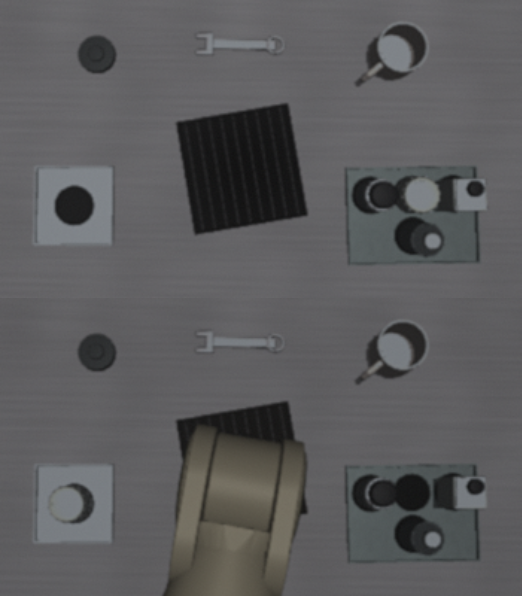

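Comparing before and after, the containers are back at the same pixels: spray can (381,194→492), tin (470,194→492) and bottle (432,241→540), with the second image offset by 298 rows. The filter is on the job tray pad at (70,503), and the mug, wrench and bearing have not moved.

```bash
python3 -c "
from workcell import env
print(env.hand_in())"
```

```text
the job is handed in; nothing more can be done
None
```

I handed the job in at about 45 s: the filter stands on the job tray pad, the spray can, tin and bottle look back on their original spots in the last picture, and the mug, wrench and bearing have not visibly moved; the hand-in call returned no verdict.

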